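Hook for the slotted turner

TASK

The slotted turner with the red handle is to be hung at the window next. Take the S-hook out of its wooden block and hook its upper bend down through the hole at the end of the turner's handle, then let go so that the S-hook hangs there by itself. Leave the glass jar standing where it is.

Things in the scene. Friction and masses are not known exactly. Their poses are not given: they have to be found in the camera images.
- hook_grip (a point): Centre of the black sleeve (16 x 12 x 36 mm along x, y, z; grip across y) on the shaft of a steel S-hook: 8 mm rod, 122 mm tall, 110 g. z up the shaft; x points to the free leg of the upper bend, which opens down; the lower bend opens up, on the -x side. Inside top of the upper bend: 34 mm above this point (outside: 42), 22 mm along x. At the start it stands upright, about 90 mm over the worktop.
- hook_tip (a point): Lowest point of the free leg (8 mm rod) of the S-hook's upper bend: 44 mm along +x and 2 mm below the sleeve centre, axes as for the sleeve. At the start the S-hook stands within about 3 degrees of upright, its lower bend in a slot 30 mm deep and 11 mm wide of a fixed wooden block 110 x 70 x 40 mm, its shaft against a 60 mm high step of the block; lift it straight up 60 mm to clear it.
- turner_hole (a point): Centre of the round 30 mm hole in the turner's flat red handle, at its upper face, 156 mm over the worktop. z up; x along the handle to the blade; the end edge is 23 mm along -x. End piece 50 mm wide, 6 mm thick, free space below. Clips on a fixed steel rack hold the turner fast and level. A blue-handled sieve and a yellow-handled spoon lie 130 mm apart on the same rack, in any order.
- jar: glass screw-top jar with green lid, 76 mm across, 115 mm tall, standing loose on the worktop to the right of the rack; origin at the centre of its underside, z up. Not to be disturbed.

How it is judged (in metres and radians):
At the end, for the whole second after the job is handed in: The S-hook, let go, hangs by its upper bend in the hole of the red-handled turner: the tip of the bend's free leg stays below the handle's underside, 6 to 45 mm below its upper face, and within 32 mm (horizontally) of the hole's centre. It may still swing a little (horizontal distance between hook_tip and turner_hole below 0.032 m and z of hook_tip in the frame of turner_hole between -0.045 and -0.006 m); the robot touches nothing.
It fails at once if the glass jar is shoved more than 30 mm or tipped more than 20 degrees (distance of jar from where it was at the start of the episode above 0.03 m or angle between jar's own z axis and vertical above 0.35 rad).
It also fails if it takes over 38 s, if anything falls off the work surface, if the arm or the gripper's body presses on something with over 40 N, if the wrist force passes 120 N, or if a joint passes its speed limit or range.

ROBOT

A 6-joint arm with a two-finger parallel gripper is mounted at the origin on the work surface. World frame = base frame: x ahead of the robot, y to its left, z up, the work surface at z = 0. Lengths are in mm, angles in rad, forces in N, time in s.
With the tool pointing down it reaches from about 225 to 875 mm from the base axis. Payload 3.4 kg.
Tool frame: the origin (TCP) lies at the very end of the fingers, on their centre line; the grasp point (between the pads) lies 19 mm behind it; z points along the fingers, y is the direction in which the jaws open and shut (so a half turn about z gives the same grasp; the last joint's range is limited). The gripper opens to 85 mm and grips with 20 to 120 N. Pads are 22 mm wide; open, the fingers measure 114 mm over their backs; the gripper's body (76 mm by 85 mm) begins 54 mm behind the grasp point. The pads swing forward as they close: fully open they stand 13 mm farther back than shut.
Start: joints at [1.112, 0.276, 1.505, -0, 1.361, -0.121], TCP at [190.58, 542.533, 231.328] pointing down, gripper open.
Joint ranges: [-2.89, 2.89], [-0.75, 2.08], [0.22, 2.7], [-1.18, 4.32], [0.11, 2.71], [-2.7, 2.7]. Speed limits (rad/s): [2.57, 2.57, 3.14, 3.14, 3.14, 3.14].

INTERFACE

Orientations are given as a 3x3 rotation matrix whose columns are the frame's x, y, z axes.
In Python, from rig import status, snapshot, camera_model, order gives the robot as it stands.
- The arm moves only by the shell command python3 -m pendant 'ROWS' [FORCE]. ROWS is JSON, a list of rows, each a list of 5 numbers: the shift along the tool's x, y, z in m, then the turn about the tool's z in degrees, then the finger opening in m, from 0 to 0.0854. In form: [[tx, ty, tz, yaw, claw], ...]. A call has 1 to 5 rows; each row shifts and turns the commanded pose from where the row before left it, along the tool's axes as they then stand; what a row does not reach is not made up. A row lasts 1/8 s, in which the tool goes at most 62.5 mm and 10.7 degrees, less where a joint would pass 70% of its speed; a pose out of reach is approached as far as the arm can. A call with a gripper value outside its range is refused whole. The fingers move at their own pace and stop on an object; FORCE is the grip in N (left out, the last holds). Time passes only in rows, so rows that do not move let the fingers close. It gives the time, the measured TCP pose, the force and the opening at its end, in the units of the state.
- status.observe(): the state, without advancing time (a new reading comes with each control period).
- snapshot(name): name is "side" or "top"; returns (picture, depth): 480x640x3 uint8, red, green, blue; 480x640 float32, mm along the optical axis (not along the pixel's ray), 0 where there is no reading.
- camera_model(name): a dict with "fx", "fy", "cx", "cy" (pixels), "k1" (the pictures are not rectified: a ray, as slopes to the right and down, at radius r is drawn at 1 + k1 r^2 times it, then the intrinsics apply), "rvec" (rotation vector, rad) and "tvec" (3), from world to camera coordinates, as OpenCV has them. Camera axes: x right, y down, z forward; pixel columns grow to the right and rows downward; lengths in mm; the calibration is good to about 2 mm. A picture is of the moment at which its call begins. camera_model takes no time and is no camera call.
- order.sign_off(): hands the job in, once; it reports no verdict.
The state is a dict: "time_s": time; "joint_pos": joint angles; "dq": joint speeds; "tau": joint torques, N m; "tcp_pos": TCP position; "orientation": TCP orientation; "contact_force": force on the tool from outside, world axes, zero at the start; "ft_torque": the same for the moment, N m; "finger_gap": finger opening in mm.
Only numpy, scipy, OpenCV 4.12 (cv2) and the standard library are available. Lean on these libraries where they do the work, as an engineer would, in place of code of your own. Each camera call takes 0.05 s, during which the arm holds its last target. There are 200 camera calls.

## Working session

There is one attempt and no reset: what is moved stays moved. The work goes in short steps, Python scripts to look and compute and a shell command to move; the robot and the scene stay as the last step left them, time stands still between calls to the robot, and variables do not carry over. Pictures are saved under pics/ and viewed, about 8 in all and at most 12, crops included, and the job is handed in when it is done.

```bash
mkdir -p pics; ls
cat > h.py <<'E'
import numpy as np, cv2
from rig import status, snapshot, camera_model, order
def cam(n):
    m=camera_model(n); R=cv2.Rodrigues(np.array(m["rvec"],float))[0]; t=np.array(m["tvec"],float).ravel(); return m,R,t
def ray(n,u,v):
    m,R,t=cam(n)
    xd,yd=(u-m["cx"])/m["fx"],(v-m["cy"])/m["fy"]
    x,y=xd,yd
    for _ in range(20):
        s=1+m["k1"]*(x*x+y*y); x,y=xd/s,yd/s
    d=np.array([x,y,1.0]); return -R.T@t, R.T@d   # origin, dir per unit depth
def onz(n,u,v,z):
    o,d=ray(n,u,v); return o+d*(z-o[2])/d[2]
def atdepth(n,u,v,D):
    o,d=ray(n,u,v); return o+d*D
def proj(n,P):
    m,R,t=cam(n); p=R@np.array(P,float)+t; x,y=p[:2]/p[2]; s=1+m["k1"]*(x*x+y*y)
    return np.array([m["fx"]*x*s+m["cx"],m["fy"]*y*s+m["cy"]])
def tri(n1,p1,n2,p2):
    o1,d1=ray(n1,*p1);o2,d2=ray(n2,*p2)
    s=np.linalg.lstsq(np.c_[d1,-d2],o2-o1,rcond=None)[0]
    a,b=o1+d1*s[0],o2+d2*s[1]; return (a+b)/2,np.linalg.norm(a-b)
def grab(n,tag):
    im,d=snapshot(n); cv2.imwrite(f"pics/{tag}.png",im[:,:,::-1]); np.savez(f"{tag}.npz",im=im,d=d); return im,d
E
python3 - <<'E'
from h import *
grab("side","s0");grab("top","t0")
for n in("side","top"):
    m,R,t=cam(n);print(n,m["fx"],(-R.T@t).round(),R[2].round(2),R[0].round(2))
print(status.observe())
E
```

```text
pics
side 562.0066777384164 [ -38. -562.  804.] [ 0.57  0.53 -0.63] [ 0.69 -0.72  0.01]
top 603.4496583488767 [ 458.    4. 1295.] [ 0.1  -0.01 -0.99] [ 0.01 -1.    0.01]
{'time_s': 0.1, 'joint_pos': array([ 1.11197976e+00,  2.76585197e-01,  1.50602689e+00,  3.36269727e-05,
        1.36068262e+00, -1.20961578e-01]), 'dq': array([ 8.92013531e-05,  5.03759260e-04, -3.89993027e-03,  4.58676731e-04,
       -2.89868460e-04,  5.84321306e-04]), 'tau': array([ 3.23886627e-03, -4.17698979e+01, -2.46404582e+01, -7.36100537e-05,
        5.82672888e-03,  1.14568928e-05]), 'tcp_pos': array([190.35596348, 542.08096309, 230.48761246]), 'orientation': array([[-9.43465404e-01,  3.31470087e-01, -7.83300928e-04],
       [ 3.31470927e-01,  9.43464223e-01, -1.51145057e-03],
       [ 2.38015750e-04, -1.68564281e-03, -9.99998551e-01]]), 'contact_force': array([-0.431837  , -0.31679269,  0.59177314]), 'ft_torque': array([ 0.04982291,  0.04733241, -0.00817351]), 'finger_gap': 85.04939148115649}
```

View pics/s0.png

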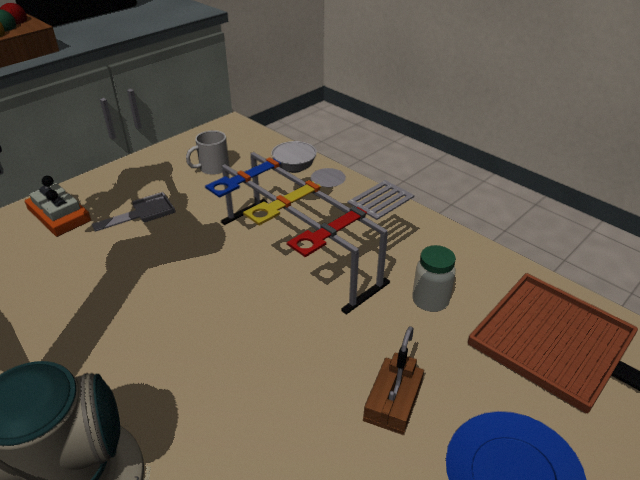

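View pics/t0.png

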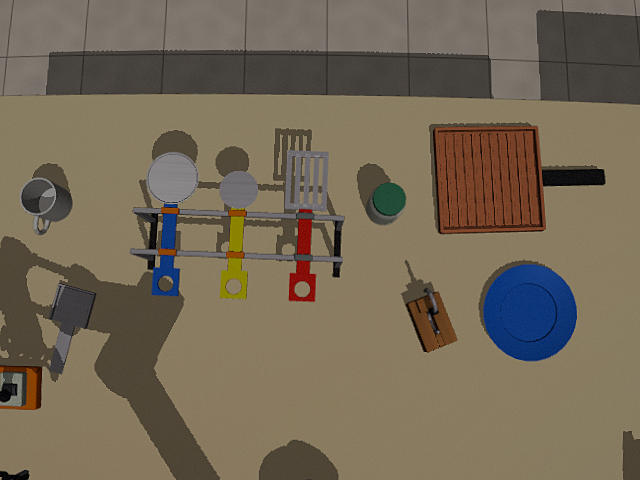

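The side view shows the red handle's hole at about (305,243), the hook's sleeve at (402,357) and the jar at (434,280). In the top view the hole is at (302,289), the hook at (432,302) and the jar lid at (389,198). Next I measure these and enlarge the hook.

Run:
```python
from h import *
s=np.load("s0.npz");t=np.load("t0.npz")
def holes(im,n):
    hsv=cv2.cvtColor(im,cv2.COLOR_RGB2HSV)
    m=(((hsv[...,0]<6)|(hsv[...,0]>174))&(hsv[...,1]>190)&(hsv[...,2]>80)).astype(np.uint8)
    c,h=cv2.findContours(m,cv2.RETR_CCOMP,cv2.CHAIN_APPROX_NONE)
    for i,k in enumerate(c):
        a=cv2.contourArea(k)
        if h[0][i][3]>=0 and a>30:
            e=cv2.fitEllipse(k); print(n,"hole",e,onz(n,*e[0],156).round(1))
            par=c[h[0][i][3]]
            pts=np.array([onz(n,*p[0],156)[:2] for p in par]); 
            print(" handle rect",cv2.minAreaRect(pts.astype(np.float32)))
            vx=cv2.fitLine(pts.astype(np.float32),cv2.DIST_L2,0,.01,.01).ravel();print(" line",vx, np.degrees(np.arctan2(vx[1],vx[0])))
holes(s["im"],"side");holes(t["im"],"top")
# jar lid
for n,d in(("side",s),("top",t)):
    hsv=cv2.cvtColor(d["im"],cv2.COLOR_RGB2HSV)
    m=((abs(hsv[...,0].astype(int)-75)<18)&(hsv[...,1]>100)).astype(np.uint8); 
    c=max(cv2.findContours(m,0,1)[0],key=cv2.contourArea);e=cv2.fitEllipse(c);print(n,"lid",e,onz(n,*e[0],115).round(1))
a=cv2.resize(s["im"][315:440,350:440],None,fx=5,fy=4.8,interpolation=cv2.INTER_CUBIC)  # not equal
a=cv2.resize(s["im"][315:440,350:440],(432,600),interpolation=cv2.INTER_CUBIC)
b=cv2.resize(t["im"][275:360,400:465],(368,481),interpolation=cv2.INTER_CUBIC)
o=np.zeros((600,800,3),np.uint8);o[:,:432]=a;o[:481,432:]=b
cv2.imwrite("pics/hook.png",cv2.convertScaleAbs(o[:,:,::-1],alpha=1.5))
```

```text
side hole ((304.64532470703125, 243.28038024902344), (11.191137313842773, 17.49798583984375), 89.42415618896484) [509.1  17.7 156. ]
 handle rect ((525.9696044921875, 18.740352630615234), (49.92240905761719, 77.87168884277344), 88.0313949584961)
 line [ 9.9987918e-01 -1.5544232e-02  5.2321857e+02  1.8617723e+01] -0.8906547
top hole ((301.60498046875, 288.791259765625), (17.249082565307617, 17.8215274810791), 157.81532287597656) [509.7  18.9 156. ]
 handle rect ((525.5106201171875, 18.24596405029297), (73.80384063720703, 49.10604476928711), 0.4094461500644684)
 line [ 9.9915415e-01 -4.1120958e-02  5.2321924e+02  1.7986822e+01] -2.3567219
side lid ((32.1546630859375, 400.8848571777344), (68.41275024414062, 90.59264373779297), 42.88905715942383) [ 12.1  76.3 115. ]
top lid ((388.6546936035156, 198.65457153320312), (31.269744873046875, 31.53629493713379), 30.678937911987305) [ 692.2 -152.4  115. ]
```

View pics/hook.png

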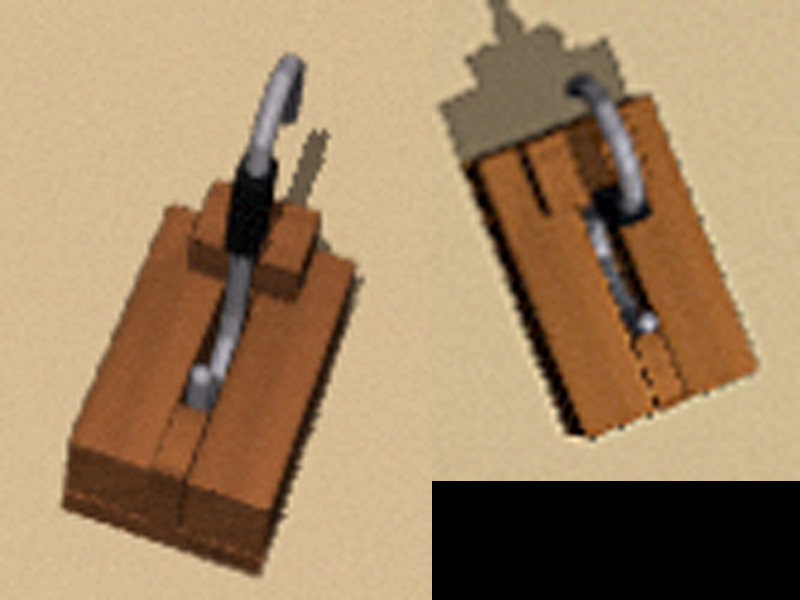

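The crop shows the sleeve at side (402,358), with its top end at top-view (434,311). The tip is at side (410,340) and top (426,290), and the hook's plane lies along the slot. Next I triangulate these.

```bash
cat >> h.py <<'E'
def go(target,yaw):
    """remaining shift in tool axes (mm) and tool-z turn (deg) to TCP target with tool x at world yaw"""
    s=status.observe();R=np.array(s["orientation"]);p=np.array(s["tcp_pos"])
    y=np.degrees(np.arctan2(R[1,0],R[0,0])); dy=-((yaw-y+180)%360-180)
    print("t",round(s["time_s"],2),"tcp",p.round(1),"yaw",y.round(1),"tool shift",(R.T@(np.array(target)-p)).round(1),"turn",dy.round(1),"world d",(np.array(target)-p).round(1),"F",np.array(s["contact_force"]).round(1),"gap",round(s["finger_gap"],1),"q",np.round(s["joint_pos"],2))
E
python3 - <<'E'
from h import *
s=np.load("s0.npz");t=np.load("t0.npz")
# black sleeve in each view
def blk(im,x0,y0,x1,y1):
    g=im.max(2)[y0:y1,x0:x1]; m=(g<40).astype(np.uint8)
    n,l,st,c=cv2.connectedComponentsWithStats(m); i=1+np.argmax(st[1:,4]); print(st[i],c[i]+[x0,y0])
    return cv2.minAreaRect(np.argwhere(l==i)[:,::-1].astype(np.float32)+np.float32([x0,y0]))
a=blk(s["im"],392,335,415,375); print("side sleeve",a)
b=blk(t["im"],424,300,442,318); print("top sleeve",b)
print("side@90",onz("side",*a[0],90).round(1),"top@105",onz("top",433.4,311.5,105).round(1))
print("side depth pt",atdepth("side",*a[0],s["d"][int(a[0][1]),int(a[0][0])]).round(1))
T,e=tri("side",(410.4,340.0),"top",(425.8,290.0));print("tip",T.round(1),e)
print("tip top@88",onz("top",425.8,290,90).round(1))
# block edges, top view z=40
C=lambda u,v:(400+(u-432)/5.66,275+v/5.66)
P=[onz("top",*C(*c),40)[:2] for c in((590,437),(470,160),(755,368),(652,97))]
for i,j in((0,1),(2,3)): d=P[j]-P[i];print("edge",P[i].round(),P[j].round(),np.linalg.norm(d).round(),np.degrees(np.arctan2(d[1],d[0])).round(1))
# apex
for u,v in((286,57),(293,60)): print("apex side",onz("side",350+u/4.8,315+v/4.8,132).round(1))
# rod centreline on top arc
c1,c2=onz("top",*C(633,195),120),onz("top",*C(580,85),90);d=c2-c1;print("hook dir",c1.round(1),c2.round(1),np.degrees(np.arctan2(d[1],d[0])))
E
```

```text
[  5  13  11  27 166] [401.69277108 359.43975904]
side sleeve ((401.4053955078125, 360.56756591796875), (8.877545356750488, 26.3038387298584), 9.462322235107422)
[ 3  7 12 11 58] [431.55172414 311.72413793]
top sleeve ((431.8780517578125, 311.9024353027344), (9.68277359008789, 7.808688640594482), 38.65980911254883)
side@90 [ 465.5 -248.5   90. ] top@105 [ 468.6 -241.5  105. ]
side depth pt [ 465.6 -248.4   89.8]
tip [ 512.2 -230.6   86.9] 0.9229418248344031
tip top@88 [ 511.8 -229.6   90. ]
edge [ 385. -243.] [ 486. -199.] 110.0 23.4
edge [ 410. -304.] [ 510. -267.] 107.0 20.6
apex side [ 499.1 -233.8  132. ]
apex side [ 499.7 -236.3  132. ]
hook dir [ 472.5 -242.6  120. ] [ 511.8 -230.3   90. ] 17.428036639453403
```

```bash
python3 -m pendant '[[0,0,0,10,0.085],[0,0,0,10,0.085],[0,0,0,10,0.085],[0,0,0,10,0.085],[0,0,0,10,0.085]]' 40 >/dev/null
python3 -m pendant '[[0,0,0,10,0.085],[0,0,0,10,0.085],[0,0,0,10,0.085],[0,0,0,10,0.085],[0,0,0,10,0.085]]' >/dev/null
python3 -m pendant '[[0,0,0,10,0.085],[0,0,0,10,0.085],[0,0,0,10,0.085],[0,0,0,10,0.085],[0,0,0,0,0.085]]'
python3 -c "
from h import *
go([469.5,-245.5,231],20.5)"
```

```text
time_s: 1.98
tcp_pos: [190.5, 542.3, 230.9]
orientation: [[0.935, 0.355, -0.0], [0.355, -0.935, -0.001], [-0.001, 0.001, -1.0]]
contact_force: [-0.1, 0.7, 0.7]
finger_gap: 84.5
t 1.98 tcp [190.5 542.3 230.9] yaw 20.8 tool shift [-1.840e+01  8.356e+02  4.000e-01] turn 0.3 world d [ 2.790e+02 -7.878e+02  1.000e-01] F [-0.1  0.7  0.7] gap 84.5 q [ 1.11  0.28  1.51 -0.    1.36  2.32]
```

```bash
python3 -m pendant '[[0,0.02,0,0,0.085],[0,0.04,0,0,0.085],[0,0.05,0,0,0.085],[0,0.05,0,0,0.085],[0,0.05,0,0,0.085]]' >/dev/null
python3 -m pendant '[[0,0.05,0,0,0.085],[0,0.05,0,0,0.085],[0,0.05,0,0,0.085],[0,0.05,0,0,0.085],[0,0.05,0,0,0.085]]' >/dev/null
python3 -m pendant '[[0,0.05,0,0,0.085],[0,0.05,0,0,0.085],[0,0.05,0,0,0.085],[0,0.05,0,0,0.085],[0,0.05,0,0,0.085]]'>/dev/null
python3 -m pendant '[[0,0.05,0,0,0.085],[0,0.04,0,0,0.085],[0,0.02,0,0,0.085],[0,0.01,0,0,0.085],[0,0,0,0,0.085]]'
python3 -c "
from h import *
go([469.5,-245.5,73],20.5)"
```

```text
time_s: 4.47
tcp_pos: [482.7, -233.6, 231.2]
orientation: [[0.936, 0.353, -0.001], [0.353, -0.936, 0.001], [-0.0, -0.001, -1.0]]
contact_force: [0.3, -0.7, 0.1]
finger_gap: 85.1
t 4.47 tcp [ 482.7 -233.6  231.2] yaw 20.7 tool shift [-16.6   6.6 158.2] turn 0.2 world d [ -13.2  -11.9 -158.2] F [ 0.3 -0.7  0.1] gap 85.1 q [-0.58  0.22  1.59  0.    1.34  0.63]
```

```bash
python3 -m pendant '[[-0.017,0.007,0.03,0,0.085],[0,0,0.04,0,0.085],[0,0,0.04,0,0.085],[0,0,0.03,0,0.085],[0,0,0.018,0,0.085]]'
python3 -m pendant '[[0,0,0,0,0.085]]' >/dev/null
python3 - <<'E'
from h import *
go([469.5,-245.5,73],20.5)
s,_=grab("side","s1");t,_=grab("top","t1")
a=cv2.resize(s[280:405,350:440],(432,600),interpolation=cv2.INTER_CUBIC)
b=cv2.resize(t[260:345,400:465],(368,481),interpolation=cv2.INTER_CUBIC)
o=np.zeros((600,800,3),np.uint8);o[:,:432]=a;o[:481,432:]=b
cv2.imwrite("pics/g1.png",cv2.convertScaleAbs(o[:,:,::-1],alpha=1.5))
E
```

```text
time_s: 5.1
tcp_pos: [468.5, -244.3, 72.1]
orientation: [[0.935, 0.354, -0.002], [0.354, -0.935, 0.002], [-0.001, -0.003, -1.0]]
contact_force: [0.6, -0.6, 0.3]
finger_gap: 85.1
t 5.22 tcp [ 468.5 -244.5   72.4] yaw 20.7 tool shift [ 0.6  1.3 -0.6] turn 0.2 world d [ 1.  -1.   0.6] F [-0.1 -0.1 -0. ] gap 85.0 q [-0.61  0.35  1.83  0.    0.96  0.6 ]
```

View pics/g1.png

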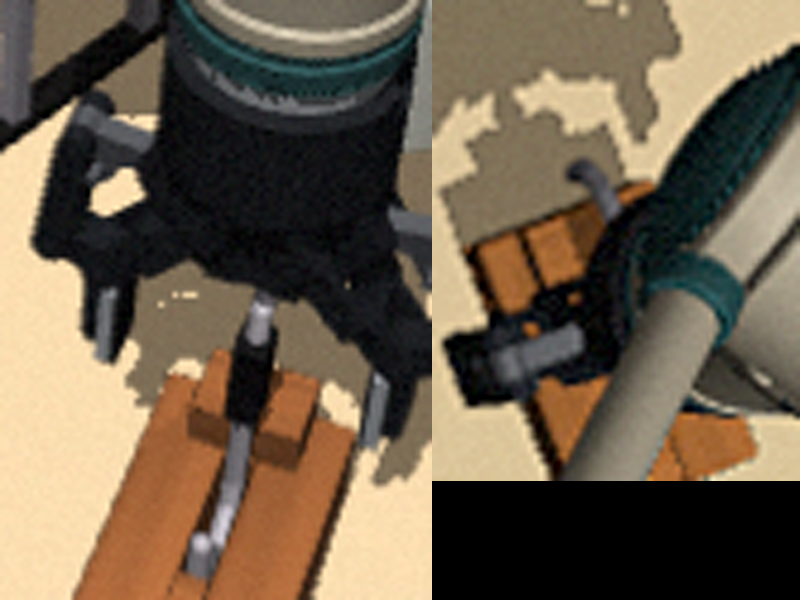

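The fingers straddle the sleeve, which sits centred between the pads at crop (255,370), and the hook is untouched. I now close the fingers.

```bash
python3 -m pendant '[[0,0.001,0,0,0.03],[0,0,0,0,0.02],[0,0,0,0,0.0],[0,0,0,0,0],[0,0,0,0,0]]' 60 >/dev/null
python3 -m pendant '[[0,0,0,0,0],[0,0,0,0,0]]'
python3 -c "
from h import *
go([469.5,-245.5,73],20.5)"
```

```text
time_s: 6.2
tcp_pos: [470.2, -247.5, 73.4]
orientation: [[0.936, 0.353, 0.0], [0.353, -0.936, 0.0], [0.0, -0.0, -1.0]]
contact_force: [-1.5, 0.8, 2.5]
finger_gap: 11.0
t 6.2 tcp [ 470.2 -247.5   73.4] yaw 20.6 tool shift [ 0.1 -2.1  0.4] turn 0.1 world d [-0.7  2.  -0.4] F [-1.5  0.8  2.5] gap 11.0 q [-0.62  0.35  1.83  0.    0.96  0.59]
```

Gripped: the gap is 11 mm on the 12 mm sleeve. I lift straight up.

```bash
python3 -m pendant '[[0,0,-0.01,0,0],[0,0,-0.02,0,0],[0,0,-0.03,0,0],[0,0,-0.03,0,0],[0,0,-0.03,0,0]]'
python3 -m pendant '[[0,0,-0.03,0,0],[0,0,-0.03,0,0],[0,0,-0.02,0,0],[0,0,0,0,0],[0,0,0,0,0]]'
python3 - <<'E'
from h import *
go([469.5,-245.5,73],-1.5)
s,_=grab("side","s2");t,_=grab("top","t2")
tc=np.array(status.observe()["tcp_pos"]);c=proj("side",tc).astype(int);d=proj("top",tc).astype(int);print(c,d)
a=cv2.resize(s[c[1]-70:c[1]+55,c[0]-45:c[0]+45],(432,600),interpolation=cv2.INTER_CUBIC)
x,y=d[0]-40,d[1]-50
b=cv2.resize(t[y:y+85,x:x+65],(368,481),interpolation=cv2.INTER_CUBIC)
o=np.zeros((600,800,3),np.uint8);o[:,:432]=a;o[:481,432:]=b
print("side origin",c-[45,70],"x4.8; top origin",x,y,"x5.66, offset 432")
cv2.imwrite("pics/l1.png",cv2.convertScaleAbs(o[:,:,::-1],alpha=1.5))
E
```

```text
time_s: 6.82
tcp_pos: [470.0, -247.7, 194.6]
orientation: [[0.936, 0.353, 0.0], [0.353, -0.936, -0.0], [0.0, 0.0, -1.0]]
contact_force: [-0.4, -0.7, -1.0]
finger_gap: 11.2
time_s: 7.45
tcp_pos: [469.6, -247.3, 272.4]
orientation: [[0.936, 0.353, -0.001], [0.353, -0.936, 0.001], [-0.001, -0.001, -1.0]]
contact_force: [-0.7, 0.2, -1.2]
finger_gap: 10.7
t 7.45 tcp [ 469.6 -247.3  272.4] yaw 20.6 tool shift [  0.7  -1.5 199.4] turn 22.1 world d [-1.000e-01  1.800e+00 -1.994e+02] F [-0.7  0.2 -1.2] gap 10.7 q [-0.62  0.19  1.52 -0.    1.43  0.59]
[414 275] [456 310]
side origin [369 205] x4.8; top origin 416 260 x5.66, offset 432
```

View pics/l1.png

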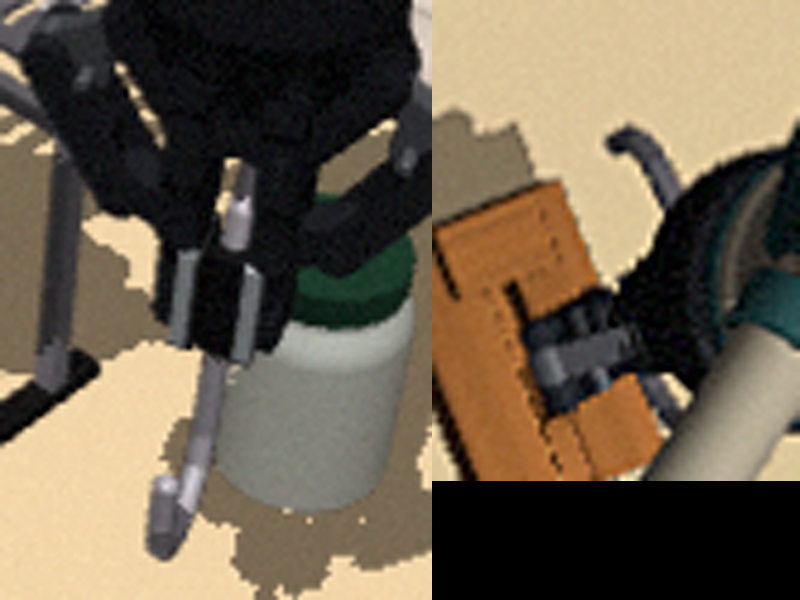

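The hook is held upright, its sleeve between the pads at side crop (215,300) and its free tip at top crop (612,143), full-picture (447.8,285.3). I locate the tip relative to the TCP.

Run:
```python
from h import *
s=status.observe();R=np.array(s["orientation"]);p=np.array(s["tcp_pos"])
for u,v in((447.8,285.3),(447.3,286)):
    T=onz("top",u,v,288);print("tip",T.round(1),"in tool",(R.T@(T-p)).round(1))
t=np.load("t2.npz");print(t["d"][281:290,444:452].astype(int))
b=(369+163/4.8,205+487/4.8);P=onz("side",*b,226);print("low tip",P.round(1),(R.T@(P-p)).round(1), np.load("s2.npz")["d"][int(b[1]),int(b[0])], atdepth("side",*b,np.load("s2.npz")["d"][int(b[1]),int(b[0])]))
# target: tip at hole+4; hook dir along -1.5deg
```

```text
tip [ 511.1 -228.8  288. ] in tool [ 45.4  -2.7 -16.1]
tip [ 509.9 -227.9  288. ] in tool [ 44.6  -3.9 -16.1]
[[1302 1301 1303 1298 1301 1303 1304 1298]
 [1306 1300 1303 1303 1004  995  990  992]
 [1303 1301 1301 1010  997  990  986  986]
 [1298 1301 1012 1003  998  989  987  983]
 [1299 1299 1299 1005 1000  988  987  979]
 [1301 1302 1298 1009 1007  997  996  982]
 [1305 1295 1296 1303 1299 1301 1297 1296]
 [1296 1301 1297 1302 1304 1299 1296 1296]
 [1300 1296 1298 1298 1296 1297 1299 1303]]
low tip [ 448.7 -248.7  226. ] [-19.9  -5.8  46. ] 768.89417 [ 426.36021273 -263.13194334  252.55042837]
```

```bash
python3 -m pendant '[[0,0,0,8,0],[0,0,0,8,0],[0,0,0,6,0],[0,-0.02,0,0,0],[0,-0.035,0,0,0]]' >/dev/null
python3 -m pendant '[[0,-0.04,0,0,0],[0,-0.04,0,0,0],[0,-0.04,0,0,0],[0,-0.04,0,0,0],[0,-0.025,0,0,0]]' >/dev/null
python3 -m pendant '[[0,-0.01,0,0,0],[0,0,0,0,0],[0,0,0,0,0]]'
python3 -c "
from h import *
go([467.7,16,200],-1.5)"
```

```text
time_s: 9.18
tcp_pos: [476.0, 1.6, 273.2]
orientation: [[1.0, -0.024, -0.0], [-0.024, -1.0, -0.001], [-0.0, 0.001, -1.0]]
contact_force: [0.3, -0.3, -0.2]
finger_gap: 10.8
t 9.18 tcp [476.    1.6 273.2] yaw -1.4 tool shift [ -8.6 -14.2  73.2] turn 0.1 world d [ -8.3  14.4 -73.2] F [ 0.3 -0.3 -0.2] gap 10.8 q [-0.14  0.1   1.63 -0.    1.41  1.45]
```

```bash
python3 -m pendant '[[-0.009,-0.014,0.01,0,0],[0,0,0.03,0,0],[0,0,0.03,0,0],[0,0,0.008,0,0],[0,0,0,0,0]]'
python3 - <<'E'
from h import *
go([467.7,16,193],-1.5)
s,_=grab("side","s3");t,_=grab("top","t3")
p=np.array(status.observe()["tcp_pos"]);print(proj("side",p+[44,3,16]),proj("top",p+[44,3,16]))
a=cv2.resize(s[165:290,260:350],(432,600),interpolation=cv2.INTER_CUBIC)
b=cv2.resize(t[235:320,280:345],(368,481),interpolation=cv2.INTER_CUBIC)
o=np.zeros((600,800,3),np.uint8);o[:,:432]=a;o[:481,432:]=b
cv2.imwrite("pics/p1.png",cv2.convertScaleAbs(o[:,:,::-1],alpha=1.5))
E
```

```text
time_s: 9.8
tcp_pos: [467.0, 16.6, 195.1]
orientation: [[1.0, -0.024, -0.001], [-0.024, -1.0, 0.0], [-0.001, -0.0, -1.0]]
contact_force: [0.1, -0.3, -0.4]
finger_gap: 11.3
t 9.8 tcp [467.   16.6 195.1] yaw -1.4 tool shift [0.7 0.6 2.1] turn 0.1 world d [ 0.7 -0.6 -2.1] F [ 0.1 -0.3 -0.4] gap 11.3 q [-0.11  0.14  1.78  0.    1.22  1.48]
[304.60398626 217.38655982] [300.90487938 286.04526517]
```

View pics/p1.png

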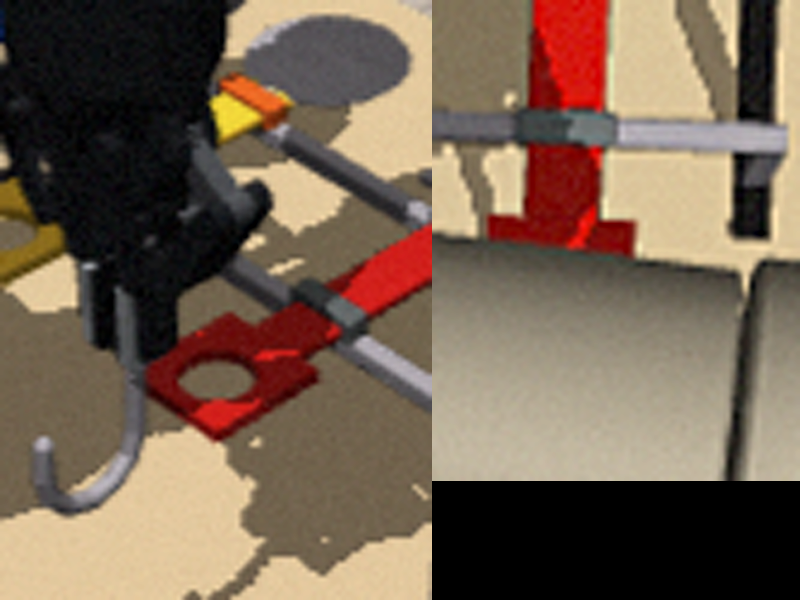

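The side crop shows the hook upright beyond the end edge, its lower bend at (75,505). The clear hole is at (215,378), and the near finger hides the upper tip. I check the hook's plane and height from depth on the lower bend.

Run:
```python
from h import *
z=np.load("s3.npz");im,d=z["im"],z["d"];p=np.array(status.observe()["tcp_pos"])
P=[];
for v in range(230,275):
    for u in range(262,292):
        if d[v,u]>0:
            q=atdepth("side",u,v,d[v,u])
            if q[2]>100 and im[v,u].max()>60: P.append(q)
P=np.array(P)-p
print(len(P),P.min(0).round(),P.max(0).round())
for lo in range(-70,15,10):
    k=P[(P[:,2]>=lo)&(P[:,2]<lo+10)]
    if len(k):print(lo,len(k),"x",k[:,0].min().round(),np.median(k[:,0]).round(1),k[:,0].max().round(),"y",np.median(k[:,1]).round(1))
v=cv2.fitLine(P[:,:2].astype(np.float32),cv2.DIST_HUBER,0,.01,.01).ravel();print(v,np.degrees(np.arctan2(v[1],v[0])))
print("bottom silhouette", [ (onz("side",275.3,v0,p[2]-64)-p).round(1) for v0 in (269,270,271)])
# hook bottom if sleeve at tcp+k: rod bottom point x -22
for k in(13,16,19):print(k,proj("side",p+[-22,0,k-80+0]))
```

```text
174 [-50.  -9. -63.] [25. 21. 26.]
-70 2 x -29.0 -24.1 -19.0 y -0.9
-60 61 x -43.0 -21.1 -6.0 y -1.0
-50 27 x -50.0 -7.0 24.0 y -0.5
-40 25 x -50.0 -6.0 25.0 y -0.4
-30 37 x -50.0 -44.6 -1.0 y -0.5
-20 13 x -48.0 -5.0 -3.0 y 0.4
0 6 x -14.0 -13.2 -12.0 y 12.7
10 2 x -15.0 -14.5 -14.0 y 9.7
[  0.9996368   -0.02694819 -21.109175    -0.58752364] -1.5442044
bottom silhouette [array([-26.7,   7.6, -64. ]), array([-28.5,   5.5, -64. ]), array([-30.3,   3.6, -64. ])]
13 [280.17118836 270.96791192]
16 [280.09446628 269.71881231]
19 [280.01748001 268.46497616]
```

```bash
python3 -m pendant '[[0.001,0,0.015,0,0],[0,0,0.02,0,0],[0,0,0.015,0,0],[0,0,0.01,0,0],[0,0,0.005,0,0]]'
python3 -m pendant '[[0,0,0.005,0,0],[0,0,0,0,0]]'
python3 -c "
from h import *
go([468,16.6,109],-1.5)"
```

```text
time_s: 10.52
tcp_pos: [468.3, 16.5, 129.7]
orientation: [[1.0, -0.024, -0.0], [-0.024, -1.0, 0.0], [-0.0, -0.0, -1.0]]
contact_force: [0.3, 0.2, -1.2]
finger_gap: 11.4
time_s: 10.78
tcp_pos: [468.4, 16.5, 125.2]
orientation: [[1.0, -0.024, -0.0], [-0.024, -1.0, 0.0], [-0.0, -0.0, -1.0]]
contact_force: [0.4, -1.0, -0.5]
finger_gap: 11.3
t 10.78 tcp [468.4  16.5 125.2] yaw -1.4 tool shift [-0.4 -0.1 16.2] turn 0.1 world d [ -0.4   0.1 -16.2] F [ 0.4 -1.  -0.5] gap 11.3 q [-0.11  0.21  1.89  0.    1.05  1.48]
```

The tip is now below the plate level with no contact force. I continue gently.

```bash
python3 -m pendant '[[0,0,0.005,0,0],[0,0,0.005,0,0],[0,0,0.004,0,0],[0,0,0.001,0,0],[0,0,0,0,0]]'
python3 -m pendant '[[0,0,0.001,0,0],[0,0,0,0,0]]'
python3 -m pendant '[[0,0,0.001,0,0],[0,0,0,0,0]]'
python3 - <<'E'
from h import *
s,_=grab("side","s4")
a=cv2.resize(s[190:310,255:345],(600,800)[:2] if 0 else (450,600),interpolation=cv2.INTER_CUBIC)
cv2.imwrite("pics/p2.png",cv2.convertScaleAbs(a[:,:,::-1],alpha=1.5))
E
```

```text
time_s: 11.4
tcp_pos: [468.4, 16.5, 110.2]
orientation: [[1.0, -0.024, -0.0], [-0.024, -1.0, 0.0], [-0.0, -0.0, -1.0]]
contact_force: [-0.3, 0.2, -0.8]
finger_gap: 11.2
time_s: 11.65
tcp_pos: [468.6, 16.5, 109.5]
orientation: [[1.0, -0.024, 0.001], [-0.024, -1.0, 0.0], [0.001, -0.0, -1.0]]
contact_force: [-0.1, 0.0, -1.2]
finger_gap: 10.9
time_s: 11.9
tcp_pos: [468.9, 16.5, 109.0]
orientation: [[1.0, -0.024, 0.001], [-0.024, -1.0, -0.0], [0.001, 0.0, -1.0]]
contact_force: [-1.0, 0.1, 5.3]
finger_gap: 11.1
```

View pics/p2.png

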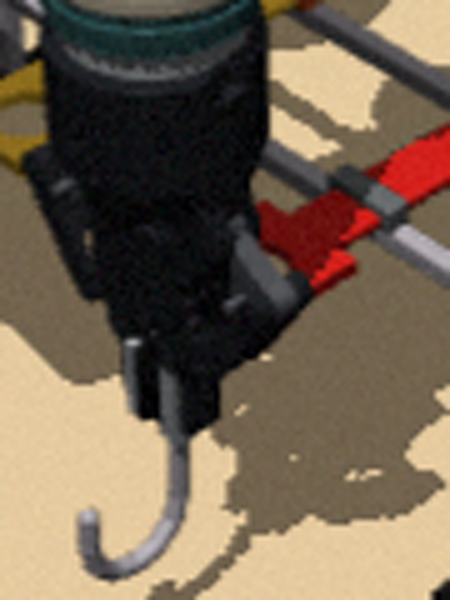

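The side view shows the hook upright with its lower bend at (110,560). A 5 N upward force at TCP z 109 agrees with the bend resting on the plate. I release in small steps.

```bash
python3 -m pendant '[[0,0,0,0,0.016],[0,0,0,0,0.02],[0,0,0,0,0.025],[0,0,0,0,0.03],[0,0,0,0,0.03]]' 20
python3 -m pendant '[[0,0,0,0,0.04],[0,0,0,0,0.05],[0,0,0,0,0.06],[0,0,0,0,0.06],[0,0,0,0,0.06]]'
python3 - <<'E'
from h import *
s,_=grab("side","s5")
a=cv2.resize(s[190:310,255:345],(450,600),interpolation=cv2.INTER_CUBIC)
cv2.imwrite("pics/p3.png",cv2.convertScaleAbs(a[:,:,::-1],alpha=1.5))
E
```

```text
time_s: 12.58
tcp_pos: [468.3, 16.5, 108.2]
orientation: [[1.0, -0.024, -0.0], [-0.024, -1.0, 0.0], [-0.0, -0.0, -1.0]]
contact_force: [0.3, -0.1, -0.2]
finger_gap: 30.0
time_s: 13.2
tcp_pos: [468.4, 16.5, 108.3]
orientation: [[1.0, -0.024, 0.0], [-0.024, -1.0, 0.0], [0.0, -0.0, -1.0]]
contact_force: [0.3, -0.4, 0.5]
finger_gap: 60.0
```

View pics/p3.png

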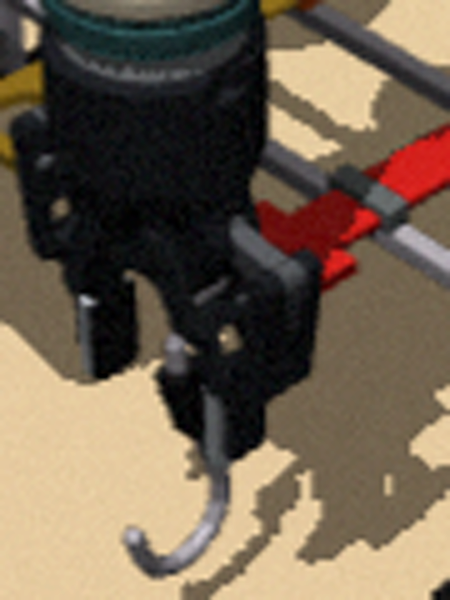

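The hook has settled by its bend, tilting towards its natural hang, and stays clear between the fingers. I open fully and withdraw straight up.

```bash
python3 -m pendant '[[0,0,0,0,0.085],[0,0,0,0,0.085],[0,0,-0.005,0,0.085],[0,0,-0.015,0,0.085],[0,0,-0.02,0,0.085]]'
python3 -m pendant '[[0,0,-0.02,0,0.085],[0,0,-0.03,0,0.085],[0,0,-0.03,0,0.085],[0,0,-0.03,0,0.085],[0,0,-0.03,0,0.085]]'
python3 -m pendant '[[-0.04,0,0,0,0.085],[-0.05,0,0,0,0.085],[-0.05,0,0,0,0.085],[-0.04,0,0,0,0.085],[0,0,0,0,0.085]]'
python3 -m pendant '[[0,0,0,0,0.085],[0,0,0,0,0.085],[0,0,0,0,0.085],[0,0,0,0,0.085],[0,0,0,0,0.085]]'
python3 - <<'E'
from h import *
s,_=grab("side","s6");t,_=grab("top","t6")
a=cv2.resize(s[200:320,255:345],(432,576),interpolation=cv2.INTER_CUBIC)
b=cv2.resize(t[245:330,270:335],(368,481),interpolation=cv2.INTER_CUBIC)
o=np.zeros((600,800,3),np.uint8);o[:576,:432]=a;o[:481,432:]=b
cv2.imwrite("pics/f1.png",cv2.convertScaleAbs(o[:,:,::-1],alpha=1.5))
hsv=cv2.cvtColor(t,cv2.COLOR_RGB2HSV)
m=((abs(hsv[...,0].astype(int)-75)<18)&(hsv[...,1]>100)).astype(np.uint8);m[:,:330]=0;m[240:]=0
c=max(cv2.findContours(m,0,1)[0],key=cv2.contourArea);e=cv2.fitEllipse(c);print("lid",onz("top",*e[0],115).round(1))
E
```

```text
time_s: 13.88
tcp_pos: [468.1, 16.5, 148.7]
orientation: [[1.0, -0.024, -0.001], [-0.024, -1.0, 0.0], [-0.001, -0.0, -1.0]]
contact_force: [1.3, 0.4, -0.7]
finger_gap: 85.5
time_s: 14.5
tcp_pos: [468.2, 16.5, 289.7]
orientation: [[1.0, -0.024, 0.001], [-0.024, -1.0, 0.0], [0.001, -0.0, -1.0]]
contact_force: [0.1, -0.3, -0.6]
finger_gap: 84.7
time_s: 15.12
tcp_pos: [285.8, 21.0, 288.7]
orientation: [[1.0, -0.024, 0.001], [-0.024, -1.0, -0.0], [0.001, 0.0, -1.0]]
contact_force: [-0.1, 0.1, -0.4]
finger_gap: 84.9
time_s: 15.75
tcp_pos: [288.6, 20.7, 288.2]
orientation: [[1.0, -0.024, -0.0], [-0.024, -1.0, 0.0], [-0.0, -0.0, -1.0]]
contact_force: [-0.9, -0.1, -0.4]
finger_gap: 85.1
lid [ 692.3 -152.4  115. ]
```

View pics/f1.png

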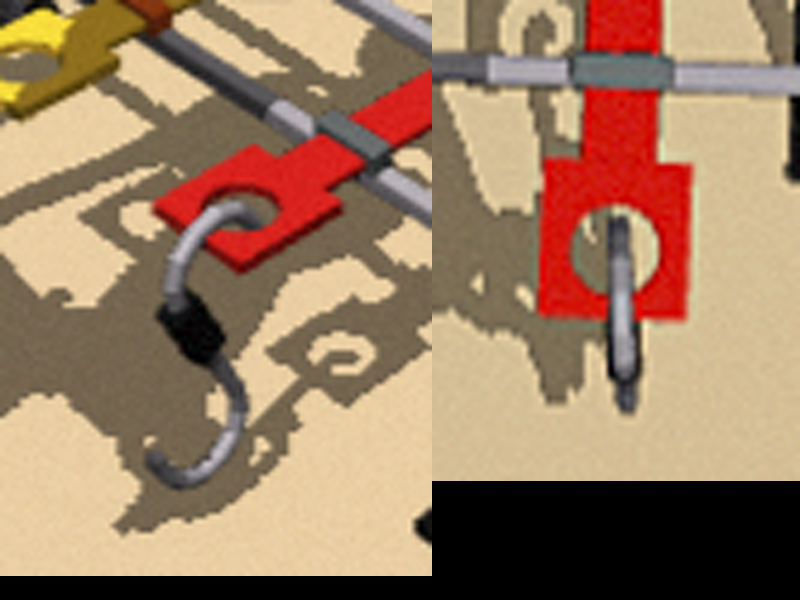

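The hook hangs by its bend in the red handle's hole: bend at side crop (240,210), tip through the hole at top crop (620,225). The jar has not moved. I let the swing settle, then check the tip again.

```bash
for i in 1 2 3 4 5; do python3 -m pendant '[[0,0,0,0,0.085],[0,0,0,0,0.085],[0,0,0,0,0.085],[0,0,0,0,0.085],[0,0,0,0,0.085]]' >/dev/null
python3 - <<'E'
from h import *
t,d=snapshot("top")
w=t[270:312,288:318].astype(int)
m=(w.max(2)-w.min(2)<40)&(d[270:312,288:318]<1210)&(d[270:312,288:318]>0)
ys,xs=np.nonzero(m)
h=onz("top",301.6,288.8,156)
i=ys.argmin();v=ys[i]+270;k=m[ys.min()];u=np.nonzero(k)[0].mean()+288
print(round(status.observe()["time_s"],2),"tip px",u,v,"tip-hole xy @z130",(onz("top",u,v,130)-h).round(1)[:2],"depth z",atdepth("top",u,v,d[v,int(u)])[2].round(0))
E
done
```

```text
16.52 tip px 302.5 283 tip-hole xy @z130 [12.4 -1.3] depth z 135.0
17.2 tip px 302.5 283 tip-hole xy @z130 [12.4 -1.3] depth z 139.0
17.88 tip px 302.5 283 tip-hole xy @z130 [12.4 -1.3] depth z 138.0
18.55 tip px 302.5 283 tip-hole xy @z130 [12.4 -1.3] depth z 141.0
19.23 tip px 302.5 283 tip-hole xy @z130 [12.4 -1.3] depth z 137.0
```

The hook is still, with its tip about 12 mm from the hole's centre and below the handle.

```bash
python3 -c "
from h import *
print(order.sign_off())"
```

```text
the job is handed in; nothing more can be done
None
```

The S-hook now hangs by its upper bend in the hole of the red-handled turner, and I handed the job in at about 19 s. I gripped it by its sleeve and lifted it straight out of the block. I then lowered the free leg through the hole until the bend touched the handle (about 5 N), let go and backed the arm away.

**Last checks:**
- **Hook:** it stayed still over five looks spanning 2.7 s. The visible end of the free leg was about 12 mm horizontally from the hole's centre.
- **Tip height:** depth readings there varied between 135 and 141 mm, which is 15 to 21 mm below the handle's upper face. The true lowest point of the tip is hidden under the leg, so it should be a little lower and farther out than this, still within the limits by my estimate.
- **Jar:** its lid measured within 0.1 mm of where it started.
- **Arm:** the gripper is clear, about 180 mm back from where it let go. The highest contact force in the readings I looked at was about 5 N.

**One disagreement:** the bend touched the handle about 3 mm higher than I had calculated. I put this down to calibration error and where the bend met the edge of the hole, and it made no difference to the result.

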